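Rivet a folding fan with one turn of the flywheel press

ROBOT

A 6-joint arm with a two-finger parallel gripper is mounted at the origin on the work surface. World frame = base frame: x ahead of the robot, y to its left, z up, the work surface at z = 0. Lengths are in mm, angles in rad, forces in N, time in s.
With the tool pointing down it reaches from about 325 to 850 mm from the base axis. Payload 4.4 kg.
Tool frame: the origin (TCP) lies midway between the tips of the shut fingers; the grasp point (between the pads) lies 19 mm behind it (r.grip_depth is the distance from the TCP to the grasp point, in mm); z points along the fingers, y is the line along which they close (so a half turn about z gives the same grasp; the last joint's range is limited). The gripper opens to 94 mm and grips with 3 to 60 N. Pads are 16 mm wide; open, the fingers measure 119 mm over their backs; the gripper's body (75 mm by 177 mm) begins 78 mm behind the grasp point.
Start: joints at [1.018, 0.207, 1.542, -0, 1.393, -0.15], TCP at [225.407, 528.979, 205.447] pointing down, gripper open.
Joint ranges: [-2.73, 2.73], [-0.86, 2.22], [0.23, 2.46], [-1.11, 4.25], [0.08, 2.63], [-2.82, 2.82]. Speed limits (rad/s): [2.79, 2.79, 3.14, 3.14, 3.14, 3.14].

INTERFACE

Orientations are given as [roll, pitch, yaw] about the fixed x, y, z axes, in that order (R = Rz(yaw) Ry(pitch) Rx(roll)).
In Python, from bench import r, optics gives the robot as it stands.
- The arm moves only by the tool send_rows, never from a script. Its argument "moves" is text: rows parted by semicolons, each of 5 numbers parted by spaces: the shift along the tool's x, y, z in units of 300 mm (1.0 is 300 mm), then the turn about the tool's z in units of 180 degrees (1.0 is 180 degrees), then the opening, from 0 (shut) to 1 (fully open). A call has 1 to 12 rows; each row shifts and turns the commanded pose from where the row before left it, along the tool's axes as they then stand; what a row does not reach is not made up. A row lasts 1/12 s, in which the tool goes at most 41.7 mm and 7.16 degrees, less where a joint would pass 70% of its speed; a pose out of reach is approached as far as the arm can. A call with a number of a shift or a turn outside -1 to 1 is refused whole. A call with a gripper value outside its range is refused whole. The fingers move at their own pace and stop on an object; the grip force is fixed at half the most. Time passes only in rows, so rows that do not move let the fingers close. It gives the time, the measured TCP pose, the force, the opening and the grip force at its end, in the units of the state.
- r.get_state(): the state, without advancing time (a new reading comes with each control period).
- optics.grab_frame(name): name is "scene" or "top" or "wrist"; returns (picture, depth): 384x512x3 uint8, red, green, blue; 384x512 float32, mm along the optical axis (not along the pixel's ray), 0 where there is no reading.
- optics.camera_model(name): a dict with "intrinsics" (3x3 intrinsics, pixels), "dist" ([k1, k2, p1, p2, k3] as OpenCV has them; the pictures are not rectified), "eye" and "orientation" of the camera in the world. Camera axes: x right, y down, z forward; pixel columns grow to the right and rows downward; lengths in mm; the calibration is good to about 2 mm. A picture is of the moment at which its call begins: read the wrist's pose just before it. camera_model takes no time and is no camera call; for the wrist camera it gives the pose at the moment of the call.
- r.sign_off(): hands the job in; it is judged then, once.
The state is a dict: "t": time; "q": joint angles; "qvel": joint speeds; "effort": joint torques, N m; "position": TCP position; "orientation": TCP orientation; "ft_force": force on the tool from outside, world axes, zero at the start; "moment": the same for the moment, N m; "gripper_width": finger opening in mm; "finger_force": force on a finger pad.
Only numpy, scipy, OpenCV 4.12 (cv2) and the standard library are available. Lean on these libraries where they do the work, as an engineer would, in place of code of your own. Each camera call takes 0.05 s, during which the arm holds its last target. There are 200 camera calls.

TASK

Rivet the folded fan in the bench press: first wind the flywheel back anticlockwise until it rests against its stop, so that the punch is raised; then push the fan along its bed until its head is fully home against the end stop; then turn the flywheel exactly one full revolution clockwise, until it comes up against its stop again, and let go. Feel for each stop gently, do not force anything, and leave the dish, the box and the brush alone.

Things in the scene. Friction and masses are not known exactly. Their poses are not given: they have to be found in the camera images.
- press: fixed green press, foot plate 300 x 340 x 25 mm; origin under its centre. The fan bed (top 40 mm above the table) runs along its y at x = -75 mm: end stop and punch head (160 mm tall) at -y, open end at +y; guide rails 26 mm apart, 12 mm high, from y = -115 to +75 mm, then bare bed to +145 mm
- wheel: dark steel flywheel lying flat, 160 mm diameter, vertical axis at x = +65, y = +40 mm of the press; origin on the axis at its underside, 85 mm above the table, rim top 105 mm. It turns exactly one revolution between two firm hidden stops, and starts 85 to 115 degrees clockwise (from above) of the back stop. It stays where it is left; drag at the handle 2 to 3 N, up to 8 N at the rivet
- handle (a point): centre of the wheel's black upright handle, a 26 mm diameter, 62 mm tall cylinder spinning freely on its pin, 55 mm from the wheel's axis; this point is 142 mm above the table, the handle spans 109 to 171 mm. At either stop it points from the axis along the press's +x, give or take 20 degrees: the stop must be felt, the force there rises at once
- nest_stop (a point): middle of the end stop's face, which the fan's head must touch, beneath the punch head; the face looks to the press's +y, axes as the press
- fan: loose folded fan, a stiff wooden bar 190 mm long (y), 22 mm wide, 16 mm high, 0.08 to 0.17 kg, lying between the rails 30 to 60 mm short of home; origin under its middle. Its round head (-y end) carries a brass rivet of 10 mm diameter, 12 mm from the tip, 7 mm proud; with the punch lowered the rivet hits it and the fan cannot go home
- fan_nose (a point): tip of the fan's head, half-way up (8 mm over the bed)
- fan_tail (a point): middle of the fan's flat tail end face (+y end), half-way up, 48 mm above the table; it always stands clear of the rails, and can be pushed there towards -y. It slides easily (about 1 N); at the end stop it is hard, 5 N is enough and 25 N too much
- rivet (a joint): how far the rivet is driven in: 0 standing 7 mm proud, 0.007 flush; one stroke of the 9 mm punch travel drives it by about 0.0055
- dish: bystander: white ceramic dish, 90 mm across, 28 mm high, origin under its centre
- giftbox: bystander: white gift box 90 x 90 x 70 mm, origin under its centre
- brush: bystander: paint brush 200 mm long lying on the table, handle to its -x
- stop_back: rubber-faced block inside the green cover behind the punch head, out of sight, that ends the wheel's turn anticlockwise; origin in the block. Only felt through the handle: beyond first touch the push rises by about 3 N per mm at the handle; rest on it with 5 to 10 N more than the drag, 20 N is forcing it
- stop_fwd: the same kind of block that ends the wheel's turn clockwise, exactly one revolution from the other; out of sight, origin in the block
- home_side (a point): point on the press 55 mm from the wheel's axis along the press's +x, 142 mm above the table: the nominal place of the handle's centre at either stop; the true place lies up to 20 degrees (19 mm) to either side
Things that resemble listed ones, but are neither listed nor needed, are in the scene too. Of the things that look like the fan, the largest one is meant.

How it is judged (in metres and radians):
On the way, in this order (a step that is already met when the one before it is completed fails the run):
1. the flywheel is wound back anticlockwise until it bears on its back stop (contact force between stop_back and anything else above 2 N), for 0.1 s.
2. the fan's head is home against the end stop, with the wheel still back at its stop side (y of fan_nose in the frame of nest_stop below 0.002 m and horizontal distance between handle and home_side below 0.04 m), for 0.2 s.
3. the punch has driven the rivet down (value of joint rivet above 0.005 m).
4. the flywheel has completed its revolution clockwise and bears on its forward stop (contact force between stop_fwd and anything else above 2 N), for 0.1 s.
At the end, for the whole second after the job is handed in: The flywheel is left where its revolution ended (handle within 40 mm of home_side), the rivet is driven by more than 5 mm, the fan's tip is still within 3 mm of the end stop, and fan and wheel are at rest (horizontal distance between handle and home_side below 0.04 m and value of joint rivet above 0.005 m and y of fan_nose in the frame of nest_stop below 0.003 m and linear speed of fan below 0.01 m/s and angular speed of wheel below 0.05 rad/s); the robot touches nothing.
It fails at once if the flywheel is forced against a stop: more than 65 N on the stop block, which is about 23 N at the handle (contact force between any of stop_back, stop_fwd and anything else above 65 N).
It fails at once if the fan is pushed with more than 25 N (contact force between the fingers and fan above 25 N).
It fails at once if a bystander is moved by more than 15 mm (distance of any of dish, giftbox, brush from where it was at the start of the episode above 0.015 m).
It also fails if it takes over 72 s, if anything falls off the work surface, if the arm or the gripper's body presses on something with over 40 N, if the wrist force passes 120 N, or if a joint passes its speed limit or range.

## Working session

There is one attempt and no reset: what is moved stays moved. The work goes in short steps, Python scripts to look and compute and a tool call to move; the robot and the scene stay as the last step left them, time stands still between calls to the robot, and variables do not carry over. Pictures are saved under pics/ and viewed, at most 10 in all, crops included, and the job is handed in when it is done.

Besides the shell and the picture viewer there is one more tool, called after ">>>" in YAML: its name, and indented under it one key for each argument. send_rows: Moves the arm, as the interface text tells. Its arguments: {"type":"object","properties":{"moves":{"type":"string"}},"required":["moves"]}

```bash
mkdir -p pics; cat > h.py <<'E'
import numpy as np, cv2
from bench import r, optics
def save(name,fn):
    m=optics.camera_model(name); p,d=optics.grab_frame(name)
    cv2.imwrite('pics/'+fn+'.png',p[:,:,::-1]); np.savez('pics/'+fn+'.npz',p=p,d=d,K=m['intrinsics'],dist=m['dist'],eye=m['eye'],R=m['orientation'])
    return m,p,d
from scipy.spatial.transform import Rotation as Ro
def Rm(o):
    o=np.array(o,float); return o if o.shape==(3,3) else Ro.from_euler('xyz',o).as_matrix()
def load(fn):
    z=np.load('pics/'+fn+'.npz'); return z
def ray(z,u,v):
    n=cv2.undistortPoints(np.array([[[u,v]]],float),z['K'],z['dist'])[0,0]
    return Rm(z['R'])@np.array([n[0],n[1],1.])
def plane(z,u,v,h):
    d=ray(z,u,v); e=z['eye']; return e+d*(h-e[2])/d[2]
def cloud(z):
    d=z['d'];H,W=d.shape;vv,uu=np.mgrid[:H,:W]
    n=cv2.undistortPoints(np.stack([uu,vv],-1).reshape(-1,1,2).astype(float),z['K'],z['dist'])[:,0]
    P=np.c_[n,np.ones(len(n))]*d.reshape(-1,1)
    return (P@Rm(z['R']).T+z['eye']).reshape(H,W,3)
E
python3 - <<'E'
from h import *
for n in ('top','scene'):
    m,p,d=save(n,n+'0'); print(n,m,(d>0).mean())
s=r.get_state();print(s)
a=cv2.imread('pics/top0.png');b=cv2.imread('pics/scene0.png')
E
```

```text
top {'intrinsics': array([[357.63090385,   0.        , 257.14018937],
       [  0.        , 357.63090385, 192.37545736],
       [  0.        ,   0.        ,   1.        ]]), 'dist': array([-0.01996639,  0.        ,  0.        ,  0.        ,  0.        ]), 'eye': array([ 445.86380185,   -4.5814455 , 1032.61158931]), 'orientation': array([-3.0198031 ,  0.02269667, -1.57493536])} 0.9960530598958334
scene {'intrinsics': array([[395.80161964,   0.        , 249.56860048],
       [  0.        , 395.80161964, 186.56816342],
       [  0.        ,   0.        ,   1.        ]]), 'dist': array([0.04485155, 0.        , 0.        , 0.        , 0.        ]), 'eye': array([1010.93409181,  806.99754435,  929.11947155]), 'orientation': array([-2.31369407,  0.01575695,  2.598357  ])} 0.9951883951822916
{'t': 0.1, 'q': array([ 1.01752387e+00,  2.07340782e-01,  1.54273718e+00,  3.85949539e-05,
        1.39351666e+00, -1.50470189e-01]), 'qvel': array([-1.02127984e-03, -2.92772421e-05, -3.79600787e-03,  3.61096407e-04,
       -2.40135101e-03,  2.03123226e-04]), 'effort': array([-6.14946130e-04, -3.71862030e+01, -2.82294345e+01,  6.99958764e-02,
        3.10570188e-02, -1.46169839e-05]), 'position': array([225.01003587, 528.38678491, 204.43857532]), 'orientation': array([-3.13961900e+00, -3.37648472e-04,  2.73878321e+00]), 'ft_force': array([-0.4918767 ,  0.68738457,  0.21753884]), 'moment': array([-0.06474973,  0.01593335,  0.02425607]), 'finger_force': 0.0, 'gripper_width': 93.98265685911296}
```

View pics/top0.png

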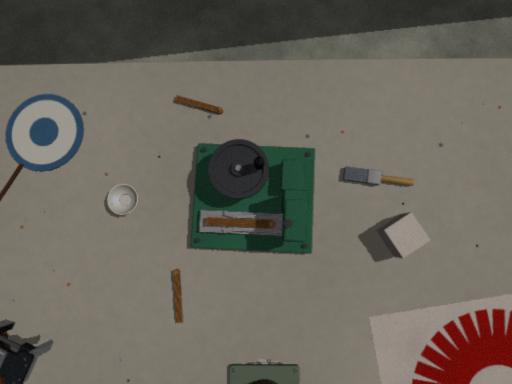

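View pics/scene0.png

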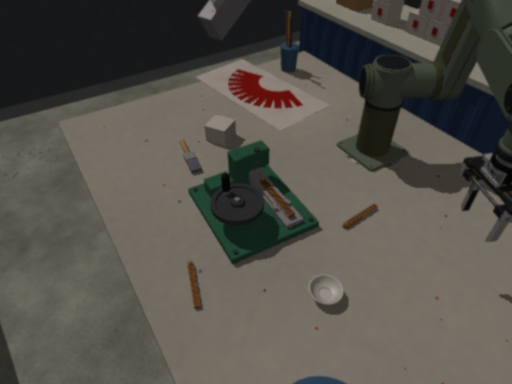

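The top view shows the green press at about (253,198) and the flywheel at (238,168) with its handle near (258,161). The punch head is on the right, which is world -y. There are three fan-like bars: (240,223) in the bed, (198,104) and (177,295) loose. The one in the bed is meant, because it is the longest and lies between the rails. The dish is at (122,200), the box at (405,235) and the brush at (378,177).

```bash
python3 - <<'E'
from h import *
z=load('top0'); C=cloud(z); p=z['p']; hsv=cv2.cvtColor(p,cv2.COLOR_RGB2HSV)
reg=np.zeros(p.shape[:2],bool); reg[130:265,180:325]=1
X,Y,Z=C[...,0],C[...,1],C[...,2]
g=reg&(hsv[...,0]>60)&(hsv[...,0]<95)&(hsv[...,1]>120)
gp=g&(Z>15)&(Z<35); 
# plane-cast the plate
vv,uu=np.nonzero(reg&(Z>15)&(Z<140)); 
P=np.array([plane(z,u,v,25)[:2] for v,u in zip(*np.nonzero(gp))]);
rect=cv2.minAreaRect(P.astype(np.float32)); print('plate',rect,cv2.boxPoints(rect).round(1).tolist())
w=reg&(Z>95)&(Z<115)&(p.max(2)<90)&(~g)
P=np.array([plane(z,u,v,105)[:2] for v,u in zip(*np.nonzero(w))],np.float32)
print('wheel',cv2.minEnclosingCircle(P),len(P))
for lo in(150,160):
    hh=reg&(Z>lo)&(Z<185)&(Y>rect[0][1]-60)&(X>rect[0][0]); pts=C[hh]; print('handle',hh.sum(),pts.mean(0),pts.min(0),pts.max(0),[a.mean() for a in np.nonzero(hh)])
for n in ('top0','scene0'):
    z=load(n);C=cloud(z);h=cv2.cvtColor(z['p'],cv2.COLOR_RGB2HSV)
    f=(h[...,0]>5)&(h[...,0]<22)&(h[...,1]>110)&(h[...,2]>60)
    nl,L,st,ce=cv2.connectedComponentsWithStats(f.astype(np.uint8))
    for i in range(1,nl):
        if st[i,4]>60:
            vv,uu=np.nonzero(L==i); zm=np.median(C[vv,uu,2]); P=np.array([plane(z,u,v,56 if zm>40 else 16)[:2] for v,u in zip(vv,uu)],np.float32)
            print(n,ce[i].round(),st[i,4],round(float(zm),1),cv2.boxPoints(cv2.minAreaRect(P)).round(0).tolist())
a=cv2.imread('pics/top0.png')[130:265,180:325]; b=cv2.imread('pics/scene0.png')[130:270,180:325]
k=lambda q:cv2.resize(q,(400,400),interpolation=cv2.INTER_CUBIC)
cv2.imwrite('pics/crop.png',np.clip(np.hstack([k(a),k(b)])*1.6,0,255).astype(np.uint8))
for n in('dish','x'):pass
z=load('top0')
for nm,u,v,h in (('dish',122,200,28),('box',405,235,70),('brush',378,177,5)):print(nm,plane(z,u,v,h))
E
```

```text
plate ((556.49072265625, 30.001510620117188), (334.3623962402344, 294.5335388183594), 86.87629699707031) [[400.29998779296875, -128.89999389648438], [694.4000244140625, -145.0], [712.5999755859375, 188.89999389648438], [418.6000061035156, 205.0]]
wheel ((569.3194580078125, 30.816415786743164), 143.92999267578125) 2693
handle 92 [627.62150335  10.29323758 168.31682333] [617.43954221  -2.58191044 150.10504731] [640.11664712  22.25247052 176.23581749] [np.float64(161.7608695652174), np.float64(258.7608695652174)]
handle 83 [628.32052276  10.53530879 169.98035698] [ 6.17439542e+02 -1.73039996e-01  1.61047359e+02] [640.11664712  22.25247052 176.23581749] [np.float64(161.34939759036143), np.float64(258.65060240963857)]
top0 [199. 104.] 256 15.5 [[807.0, 123.0], [823.0, 118.0], [865.0, 259.0], [849.0, 264.0]]
top0 [398. 180.] 182 20.4 [[588.0, -426.0], [604.0, -429.0], [618.0, -340.0], [601.0, -338.0]]
top0 [231. 222.] 388 58.2 [[471.0, 21.0], [492.0, 20.0], [499.0, 157.0], [478.0, 158.0]]
top0 [177. 295.] 331 14.7 [[210.0, 244.0], [211.0, 226.0], [356.0, 239.0], [354.0, 257.0]]
scene0 [280. 201.] 201 56.6 [[471.0, 21.0], [492.0, 20.0], [499.0, 158.0], [478.0, 159.0]]
scene0 [359. 216.] 178 13.5 [[211.0, 246.0], [213.0, 229.0], [361.0, 245.0], [359.0, 262.0]]
scene0 [193. 285.] 282 13.5 [[807.0, 127.0], [822.0, 122.0], [865.0, 264.0], [850.0, 269.0]]
dish [549.67939323 403.88608594  28.        ]
box [ 446.92543329 -375.90944335   70.        ]
brush [ 614.19207043 -331.95376722    5.        ]
```

View pics/crop.png

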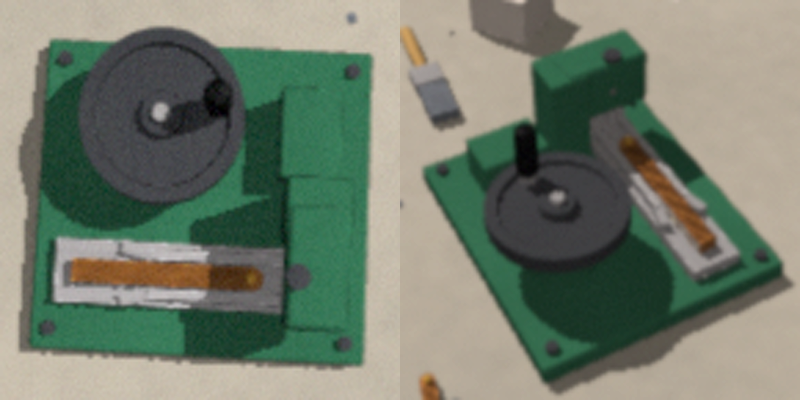

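The crop confirms the fan in the bed: its brass rivet is near the punch head (crop 255,278) and its tail is at crop (72,270), clear of the rails. The estimates match the drawing:
- Press centre (556,30), yaw -3.1°.
- Wheel axis about (623.6,66.4).
- Handle (629,10), 56 mm from the axis.
- Fan tail about (488,158).

Next I align the tool with the press axes and fly above the handle.

>>> send_rows:
  moves: "0 0 0 -0.037 1; 0 0 0 -0.037 1; 0 0 0 -0.037 1; -0.03 -0.035 0 0 1; -0.065 -0.075 0 0 1; -0.065 -0.075 0 0 1; -0.065 -0.075 0 0 1; -0.065 -0.075 0 0 1; -0.065 -0.075 0 0 1; -0.065 -0.075 0 0 1; -0.065 -0.075 0 0 1; -0.065 -0.075 0 0 1"

```text
t: 1.1
position: [380.5, 327.5, 205.1]
orientation: [-3.141, -0.0, 3.084]
ft_force: [0.9, 0.6, -0.0]
gripper_width: 93.9
finger_force: 0.0
```

>>> send_rows:
  moves: "-0.065 -0.075 0 0 1; -0.065 -0.075 0 0 1; -0.065 -0.075 0 0 1; -0.065 -0.075 0 0 1; -0.065 -0.075 0 0 1; -0.065 -0.075 0 0 1; -0.065 -0.075 0 0 1; -0.065 -0.075 0 0 1; -0.065 -0.075 0 0 1; -0.065 -0.075 0 0 1; -0.065 -0.075 0 0 1; -0.065 -0.075 0 0 1"

```text
t: 2.1
position: [599.0, 45.3, 205.0]
orientation: [-3.141, -0.001, 3.084]
ft_force: [0.9, 0.2, 0.4]
gripper_width: 94.0
finger_force: 0.0
```

```bash
python3 - <<'E'
from h import *
m,p,d=save('wrist','w1'); s=r.get_state(); print(s['t'],s['position'],s['orientation'],s['ft_force'],m['eye'],m['orientation'])
z=load('w1');C=cloud(z)
h=(C[...,2]>150)&(C[...,2]<180)&(p.max(2)<90); P=C[h]
Q=P[P[:,2]>164]; print(h.sum(),len(Q)); print(Q.mean(0),Q.min(0),Q.max(0)) if len(Q) else 0
E
```

```text
2.15 [602.29132297  40.32295668 205.05867523] [-3.13745459e+00  2.79448968e-03  3.07985131e+00] [ 2.85591125 -1.86846316  0.98462652] [533.06827181  48.43418831 384.47820085] [2.91045938e+00 1.91030888e-03 1.51341640e+00]
1492 841
[627.67693897   9.79275555 169.1029331 ] [617.22328929  -2.56786958 164.00627745] [639.48354239  20.7793727  172.42618347]
```

View pics/w1.png

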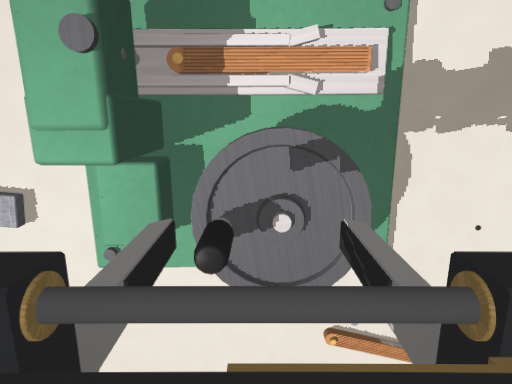

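The wrist view shows the handle top at about (212,258), the hub at (283,222), the rivet at (178,58) and the fan tail at (371,60). Next I refine the hub and tail positions.

```bash
python3 - <<'E'
from h import *
z=load('w1');C=cloud(z);p=z['p'].astype(int)
print('hub',C[218:228,277:289].reshape(-1,3).mean(0))
w=(abs(C[...,2]-105)<6)&(p.max(2)<110)&(np.hypot(C[...,0]-623,C[...,1]-66)<90)
P=C[w];e=[]
for a in np.radians(np.arange(-180,180,5)):
    u=np.array([np.cos(a),np.sin(a)]); D=P[:,:2]-[623.6,66.4]; t=D@u; k=abs(D@[-u[1],u[0]])<3
    if k.sum()>5 and t[k].max()>70: e.append(P[k][t[k].argmax(),:2])
e=np.array(e); A=np.c_[2*e,np.ones(len(e))]; s=np.linalg.lstsq(A,(e**2).sum(1),rcond=None)[0]; print('rim',s[:2],np.sqrt(s[2]+s[:2]@s[:2]),len(e))
h=cv2.cvtColor(z['p'],cv2.COLOR_RGB2HSV); f=(h[...,0]>5)&(h[...,0]<22)&(h[...,1]>110)&(h[...,2]>60); f[100:]=0
vv,uu=np.nonzero(f); P=np.array([plane(z,u,v,56)[:2] for v,u in zip(vv,uu)],np.float32); print(cv2.boxPoints(cv2.minAreaRect(P)).round(1).tolist(), np.median(C[f][:,2]))
print('rivet',plane(z,178,58,63)); print('face px(135,60)',C[60,130:145:3])
E
```

```text
hub [623.08565674  64.16302954 115.24622727]
rim [621.91374872  65.13530523] 77.38741269707936 52
[[467.6000061035156, -32.5], [489.70001220703125, -33.70000076293945], [499.29998779296875, 154.8000030517578], [477.20001220703125, 155.89999389648438]] 56.179224519314374
rivet [478.74481794 -21.15134617  63.        ]
face px(135,60) [[484.40106158 -51.71610871 100.02973671]
 [483.09581765 -52.207383    91.62491763]
 [479.51557588 -57.05324569  69.80602428]
 [474.63309219 -64.07675364  40.19620364]
 [474.71033387 -61.32355978  39.72511499]]
```

>>> send_rows:
  moves: "0 0 0 0 1; 0 0 0 0 1; 0 0 0 0 1"

```text
t: 2.4
position: [597.9, 48.0, 205.1]
orientation: [3.141, -0.001, 3.087]
ft_force: [0.2, -0.4, 0.3]
gripper_width: 94.1
finger_force: 0.0
```

>>> send_rows:
  moves: "-0.036 -0.039 0 0 1; -0.036 -0.039 0 0 1; -0.0355 -0.039 0 0 1; 0 0 0.05 0 1; 0 0 0.08 0 1; 0 0 0.08 0 1; 0 0 0.06 0 1; 0 0 0 0 1; 0 0 0 0 1"

```text
t: 3.15
position: [628.4, 11.1, 123.4]
orientation: [-3.142, -0.003, 3.088]
ft_force: [-0.3, 0.5, 0.3]
gripper_width: 94.1
finger_force: 0.0
```

>>> send_rows:
  moves: "0 0 0 0 0.2; 0 0 0 0 0.2; 0 0 0 0 0.2; 0 0 0 0 0.2; 0 0 0 0 0.2; 0 0 0 0 0.2; 0 0 0 0 0.2; 0 0 0 0 0.2"

```text
t: 3.82
position: [629.2, 10.8, 124.5]
orientation: [-3.142, -0.0, 3.087]
ft_force: [-0.0, -0.1, 0.2]
gripper_width: 44.1
finger_force: 0.0
```

>>> send_rows:
  moves: "0 0 0 0 0; 0 0 0 0 0; 0 0 0 0 0; 0 0 0 0 0; 0 0 0 0 0; 0 0 0 0 0"

```text
t: 4.32
position: [629.1, 9.9, 124.4]
orientation: [-3.14, -0.0, 3.087]
ft_force: [-1.5, -3.8, -0.3]
gripper_width: 25.7
finger_force: 30.0
```

```bash
cat > arc.py <<'E'
import sys,numpy as np
# usage: cx cy r a0 da n
cx,cy,R,a0,da,n=map(float,sys.argv[1:7]); yw=3.087
tx=np.array([np.cos(yw),np.sin(yw)]);ty=np.array([np.sin(yw),-np.cos(yw)])
a=np.radians(a0+da*np.arange(int(n)+1)); P=np.c_[cx+R*np.cos(a),cy+R*np.sin(a)]
acc=np.zeros(2);out=[]
for q in P[1:]-P[0]:
    t=np.array([q@tx,q@ty])/300; d=np.round(t-acc,4); acc+=d; out.append(f"{d[0]:g} {d[1]:g} 0 0 0")
for i in range(0,len(out),12): print('; '.join(out[i:i+12]))
print(P[-1])
E
python3 arc.py 622.7 65 55.2 -84 4 20
```

```text
-0.0126 0.0025 0 0 0; -0.0124 0.0033 0 0 0; -0.0121 0.0042 0 0 0; -0.0118 0.0051 0 0 0; -0.0115 0.0058 0 0 0; -0.011 0.0067 0 0 0; -0.0105 0.0074 0 0 0; -0.0099 0.0081 0 0 0; -0.0094 0.0088 0 0 0; -0.0087 0.0094 0 0 0; -0.0081 0.01 0 0 0; -0.0073 0.0105 0 0 0
-0.0066 0.011 0 0 0; -0.0058 0.0115 0 0 0; -0.005 0.0118 0 0 0; -0.0042 0.0122 0 0 0; -0.0033 0.0124 0 0 0; -0.0024 0.0126 0 0 0; -0.0015 0.0127 0 0 0; -0.0007 0.0129 0 0 0
[677.76553557  61.14944265]
```

>>> send_rows:
  moves: "-0.0126 0.0025 0 0 0; -0.0124 0.0033 0 0 0; -0.0121 0.0042 0 0 0; -0.0118 0.0051 0 0 0; -0.0115 0.0058 0 0 0; -0.011 0.0067 0 0 0"

```text
t: 4.82
position: [651.6, 17.7, 124.4]
orientation: [-3.141, 0.0, 3.087]
ft_force: [-0.3, -4.7, -0.6]
gripper_width: 25.8
finger_force: 30.0
```

>>> send_rows:
  moves: "-0.0105 0.0074 0 0 0; -0.0099 0.0081 0 0 0; -0.0094 0.0088 0 0 0; -0.0087 0.0094 0 0 0; -0.0081 0.01 0 0 0; -0.0073 0.0105 0 0 0; -0.0066 0.011 0 0 0; -0.0058 0.0115 0 0 0; -0.005 0.0118 0 0 0; -0.0042 0.0122 0 0 0; 0 0 0 0 0"

```text
t: 5.73
position: [675.5, 48.7, 124.4]
orientation: [3.14, 0.0, 3.088]
ft_force: [0.8, 0.8, -0.5]
gripper_width: 25.5
finger_force: 30.0
```

```bash
python3 arc.py 622.7 65 55.2 -20 2 8;python3 arc.py 622.7 65 55.2 -4 1.5 16
```

```text
-0.0018 0.0062 0 0 0; -0.0015 0.0062 0 0 0; -0.0013 0.0063 0 0 0; -0.0011 0.0063 0 0 0; -0.0009 0.0064 0 0 0; -0.0007 0.0064 0 0 0; -0.0004 0.0064 0 0 0; -0.0002 0.0064 0 0 0
[677.76553557  61.14944265]
-0 0.0048 0 0 0; 0.0001 0.0048 0 0 0; 0.0002 0.0048 0 0 0; 0.0004 0.0048 0 0 0; 0.0005 0.0048 0 0 0; 0.0006 0.0048 0 0 0; 0.0008 0.0048 0 0 0; 0.0008 0.0047 0 0 0; 0.001 0.0047 0 0 0; 0.0011 0.0047 0 0 0; 0.0013 0.0047 0 0 0; 0.0013 0.0046 0 0 0
0.0015 0.0046 0 0 0; 0.0016 0.0045 0 0 0; 0.0017 0.0045 0 0 0; 0.0019 0.0045 0 0 0
[674.57103267  83.87951191]
```

>>> send_rows:
  moves: "-0.0018 0.0062 0 0 0; -0.0016 0.0062 0 0 0; -0.0014 0.0063 0 0 0; -0.0012 0.0063 0 0 0; -0.0009 0.0063 0 0 0; -0.0007 0.0064 0 0 0"

```text
t: 6.23
position: [677.6, 58.3, 124.4]
orientation: [3.142, -0.002, 3.087]
ft_force: [-3.4, -2.4, 2.0]
gripper_width: 25.6
finger_force: 30.0
```

Now at about -8°, and only drag is felt. I keep going in small steps.

>>> send_rows:
  moves: "-0.0004 0.0064 0 0 0; -0.0002 0.0064 0 0 0; 0 0.0048 0 0 0; 0 0 0 0 0"

```text
t: 6.57
position: [677.9, 64.0, 124.4]
orientation: [3.141, -0.002, 3.088]
ft_force: [-5.3, -1.5, 1.1]
gripper_width: 25.9
finger_force: 30.0
```

>>> send_rows:
  moves: "0.0001 0.0048 0 0 0; 0.0002 0.0048 0 0 0; 0.0004 0.0048 0 0 0"

```text
t: 6.82
position: [677.9, 67.6, 124.4]
orientation: [-3.141, -0.002, 3.087]
ft_force: [-4.8, -2.3, 2.1]
gripper_width: 25.3
finger_force: 30.0
```

>>> send_rows:
  moves: "0.0005 0.0048 0 0 0; 0.0006 0.0048 0 0 0"

```text
t: 6.98
position: [677.7, 70.0, 124.4]
orientation: [-3.14, -0.002, 3.088]
ft_force: [-4.9, -4.5, 2.6]
gripper_width: 25.5
finger_force: 30.0
```

>>> send_rows:
  moves: "0.0008 0.0048 0 0 0; 0 0 0 0 0"

```text
t: 7.15
position: [677.6, 71.0, 124.4]
orientation: [-3.14, -0.002, 3.087]
ft_force: [-5.3, -5.3, 2.2]
gripper_width: 25.4
finger_force: 30.0
```

>>> send_rows:
  moves: "0.0008 0.0047 0 0 0; 0 0 0 0 0"

```text
t: 7.32
position: [677.4, 71.8, 124.3]
orientation: [-3.139, -0.002, 3.087]
ft_force: [-5.3, -5.7, 2.3]
gripper_width: 25.6
finger_force: 30.0
```

>>> send_rows:
  moves: "0.001 0.0047 0 0 0; 0 0 0 0 0; 0 0 0 0 0"

```text
t: 7.57
position: [677.4, 72.5, 124.4]
orientation: [-3.138, -0.002, 3.087]
ft_force: [-5.5, -7.1, 2.1]
gripper_width: 25.8
finger_force: 30.0
```

>>> send_rows:
  moves: "0.0011 0.0047 0 0 0; 0 0 0 0 0; 0 0 0 0 0"

```text
t: 7.82
position: [677.2, 73.3, 124.4]
orientation: [-3.137, -0.001, 3.087]
ft_force: [-4.3, -8.7, 1.6]
gripper_width: 25.6
finger_force: 30.0
```

>>> send_rows:
  moves: "0.001 0.0047 0 0 0; 0 0 0 0 0; 0 0 0 0 0; 0 0 0 0 0"

```text
t: 8.15
position: [677.1, 74.0, 124.4]
orientation: [-3.136, -0.001, 3.086]
ft_force: [-4.6, -9.3, 1.8]
gripper_width: 25.7
finger_force: 30.0
```

>>> send_rows:
  moves: "0.0011 0.0047 0 0 0; 0.0012 0.0046 0 0 0; 0 0 0 0 0; 0 0 0 0 0; 0 0 0 0 0"

```text
t: 8.57
position: [676.8, 75.5, 124.4]
orientation: [-3.134, -0.001, 3.086]
ft_force: [-3.6, -12.5, 1.7]
gripper_width: 25.3
finger_force: 30.0
```

>>> send_rows:
  moves: "-0.001 -0.0047 0 0 0; -0.001 -0.0047 0 0 0; 0 0 0 0 0.6; 0 0 0 0 0.6; 0 0 0 0 0.6; 0 0 0 0 0.6; 0 0 0 0 0.6; 0 0 0 0 0.6; 0 0 0 0 0.6"

```text
t: 9.32
position: [677.7, 78.2, 124.6]
orientation: [3.141, 0.001, 3.088]
ft_force: [0.3, 0.6, -0.2]
gripper_width: 56.4
finger_force: 0.0
```

>>> send_rows:
  moves: "0 0 -0.04 0 0.6; 0 0 -0.08 0 0.6; 0 0 -0.08 0 0.6; 0 0 -0.06 0 0.6; 0 0 0 0 0; 0 0 0 0 0"

```text
t: 9.82
position: [678.6, 77.8, 204.8]
orientation: [3.141, 0.004, 3.088]
ft_force: [0.6, 0.7, -1.2]
gripper_width: 46.4
finger_force: 0.0
```

>>> send_rows:
  moves: "0.04 0.02 0 0 0; 0.08 0.04 0 0 0; 0.08 0.04 0 0 0; 0.08 0.04 0 0 0; 0.08 0.04 0 0 0; 0.08 0.04 0 0 0; 0.08 0.04 0 0 0; 0.08 0.04 0 0 0; 0.0457 0.0307 0 0 0; 0 0 0 0 0; 0 0 0 0 0"

```text
t: 10.73
position: [488.8, 187.4, 201.7]
orientation: [-3.141, -0.001, 3.089]
ft_force: [0.8, 0.1, 0.4]
gripper_width: 0.6
finger_force: 0.0
```

```bash
python3 - <<'E'
from h import *
m,p,d=save('top','t2'); s=r.get_state(); print(s['t'],s['position'],s['gripper_width'])
z=load('t2');C=cloud(z)
X,Y,Z=C[...,0],C[...,1],C[...,2]
hh=(Z>155)&(Z<176)&(np.hypot(X-623,Y-65)<75)&(p.max(2)<90); print('handle',hh.sum(),C[hh].mean(0))
h=cv2.cvtColor(p,cv2.COLOR_RGB2HSV); f=(h[...,0]>5)&(h[...,0]<22)&(h[...,1]>110)&(h[...,2]>60)&(Z>45)&(Z<70)&(abs(X-485)<30)
print('fan',f.sum(),C[f].min(0),C[f].max(0))
E
```

```text
10.7833 [489.66140152 186.99588878 201.95837035] 0.5098431029020725
handle 88 [675.90899912  69.89075697 169.74491045]
fan 381 [470.34064981 -28.39878346  52.84498188] [495.61785859 141.04623617  67.13882033]
```

>>> send_rows:
  moves: "0 0 0.04 0 0; 0 0 0.08 0 0; 0 0 0.08 0 0; 0 0 0.08 0 0; 0 0 0.08 0 0; 0 0 0.08 0 0; 0 0 0.05 0 0; 0 0 0.025 0 0; 0 0 0 0 0; 0 0 0 0 0"

```text
t: 11.62
position: [489.8, 186.7, 47.5]
orientation: [-3.141, -0.001, 3.087]
ft_force: [-0.4, 0.5, -0.9]
gripper_width: 0.5
finger_force: 0.0
```

>>> send_rows:
  moves: "0 -0.013 0 0 0; 0 -0.013 0 0 0; 0 -0.013 0 0 0; 0 -0.013 0 0 0; 0 -0.013 0 0 0; 0 -0.013 0 0 0; 0 -0.013 0 0 0; 0 -0.013 0 0 0; 0 -0.013 0 0 0; 0 -0.013 0 0 0; 0 -0.013 0 0 0"

```text
t: 12.53
position: [487.5, 144.3, 48.4]
orientation: [3.141, 0.001, 3.087]
ft_force: [0.0, 1.5, 4.2]
gripper_width: 0.6
finger_force: 2.0
```

```bash
python3 - <<'E'
from h import *
m,p,d=save('top','t3'); s=r.get_state(); print(s['t'],s['position'],s['ft_force'])
m,p,d=save('scene','s3')
z=load('s3'); b=z['p'][130:270,180:325,::-1]; a=load('t3')['p'][130:265,180:325,::-1]
k=lambda q:cv2.resize(q,(400,400),interpolation=cv2.INTER_CUBIC)
cv2.imwrite('pics/crop3.png',np.clip(np.hstack([k(a),k(b)])*1.6,0,255).astype(np.uint8))
E
```

```text
12.5833 [487.45762867 143.61861354  48.35315586] [0.14150933 0.56148361 3.29381115]
```

View pics/crop3.png

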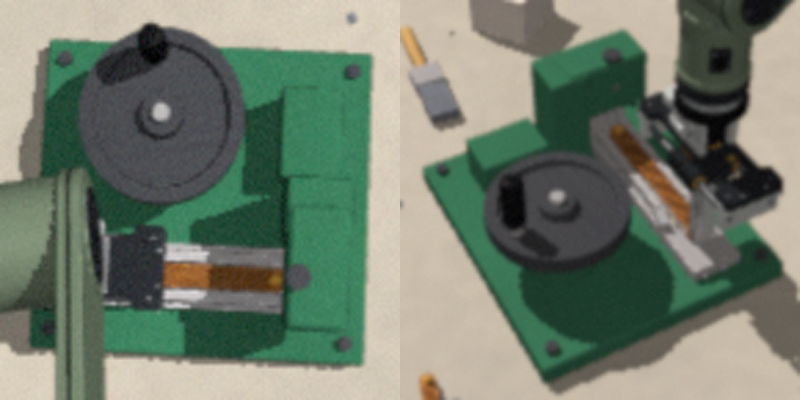

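The picture shows the finger pushing the tail, with the rivet now nearing the punch head (crop 275,280) and the handle resting at its +x side. I raise the tool slightly and go on gently.

>>> send_rows:
  moves: "0 0 -0.006 0 0; 0 -0.008 0 0 0; 0 -0.008 0 0 0; 0 -0.008 0 0 0; 0 -0.008 0 0 0"

```text
t: 13.05
position: [486.2, 134.5, 49.5]
orientation: [-3.141, -0.001, 3.088]
ft_force: [-0.1, 0.6, 0.5]
gripper_width: -0.1
finger_force: 0.6
```

>>> send_rows:
  moves: "0 -0.007 0 0 0; 0 -0.007 0 0 0; 0 -0.007 0 0 0"

```text
t: 13.3
position: [486.0, 128.1, 49.6]
orientation: [-3.141, -0.0, 3.087]
ft_force: [0.2, 0.4, 0.3]
gripper_width: 0.7
finger_force: 0.3
```

>>> send_rows:
  moves: "0 -0.006 0 0 0; 0 -0.006 0 0 0; 0 -0.006 0 0 0"

```text
t: 13.55
position: [486.1, 125.1, 50.0]
orientation: [3.137, 0.0, 3.086]
ft_force: [-0.1, 10.2, 1.8]
gripper_width: 0.3
finger_force: 4.4
```

>>> send_rows:
  moves: "0 -0.005 0 0 0; 0 -0.005 0 0 0"

```text
t: 13.72
position: [486.3, 124.3, 50.5]
orientation: [3.132, 0.001, 3.085]
ft_force: [-0.1, 16.4, 2.4]
gripper_width: 0.7
finger_force: 6.9
```

>>> send_rows:
  moves: "0 -0.005 0 0 0; 0 -0.005 0 0 0"

```text
t: 13.88
position: [486.6, 123.5, 51.1]
orientation: [3.128, 0.002, 3.084]
ft_force: [-0.5, 23.0, 5.4]
gripper_width: 0.5
finger_force: 9.5
```

The end stop is firm, and I batched one step too many. Backing off now.

>>> send_rows:
  moves: "0 0.01 0 0 0; 0 0.003 0 0 0; 0 0 0 0 0; 0 0 0 0 0"

```text
t: 14.22
position: [486.8, 123.9, 51.1]
orientation: [3.136, 0.002, 3.087]
ft_force: [-0.1, 8.4, 5.8]
gripper_width: 0.3
finger_force: 5.1
```

>>> send_rows:
  moves: "0 0.02 0 0 0; 0 0.04 0 0 0; 0 0.04 0 0 0; 0 0 -0.08 0 0; 0 0 -0.12 0 0.6; 0 0 -0.12 0 0.6; 0 0 -0.12 0 0.6; 0 0 -0.07 0 0.6; 0 0 0 0 0.6; 0 0 0 0 0.6"

```text
t: 15.05
position: [488.2, 151.5, 203.8]
orientation: [3.141, 0.003, 3.088]
ft_force: [-0.1, 0.0, -0.6]
gripper_width: 37.1
finger_force: 0.0
```

```bash
python3 - <<'E'
from h import *
m,p,d=save('wrist','w4'); s=r.get_state(); print(s['t'],s['position'],s['ft_force'],s['gripper_width'])
m,p,d=save('top','t4')
cv2.imwrite('pics/w4b.png',np.clip(load('w4')['p'][:,:,::-1]*1.3,0,255).astype(np.uint8))
z=load('t4');C=cloud(z);X,Y,Z=C[...,0],C[...,1],C[...,2]
hh=(Z>155)&(Z<176)&(np.hypot(X-623,Y-65)<75)&(p.max(2)<90); print('handle',hh.sum(),C[hh].mean(0))
z=load('w4');C=cloud(z)
h=cv2.cvtColor(z['p'],cv2.COLOR_RGB2HSV); f=(h[...,0]>5)&(h[...,0]<22)&(h[...,1]>110)&(h[...,2]>60)&(abs(C[...,2]-57)<12)&(abs(C[...,0]-485)<25)
vv,uu=np.nonzero(f); P=np.array([plane(z,u,v,56)[:2] for v,u in zip(vv,uu)],np.float32); print(f.sum(),cv2.boxPoints(cv2.minAreaRect(P)).round(1).tolist()) if f.sum() else 0
E
```

```text
15.1 [486.82599236 151.24242092 201.90431674] [ 0.1623637  -0.28032713 -1.30620289] 40.914823035605735
handle 87 [676.36416429  69.88632989 169.61247838]
3912 [[464.29998779296875, -71.4000015258789], [486.79998779296875, -72.5999984741211], [496.70001220703125, 115.5], [474.20001220703125, 116.69999694824219]]
```

View pics/w4b.png

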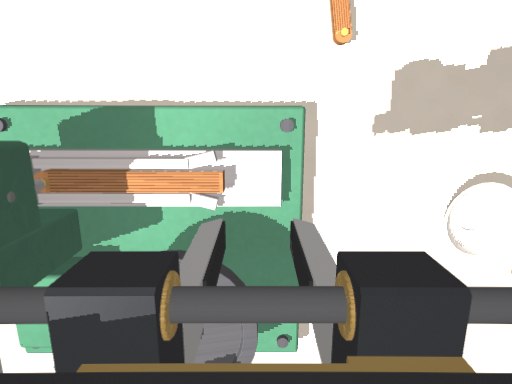

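The wrist view shows the fan seated between the rails with its head under the punch (40,180) and its tail at (224,181), and no skew. The handle is still at (676,70). I check the rivet against the punch axis and work out the next arc.

```bash
python3 - <<'E'
from h import *
for n in('top0','t4'):
    z=load(n);C=cloud(z); b=C[218:228,283:293]; print(np.median(b[...,2])); print(plane(z,288,222.8,np.median(b[...,2])))
z=load('w4'); print(plane(z,40,178,63),plane(z,40,187,72))
E
python3 arc.py 622.7 65 55.2 5 -6 60
```

```text
159.514118133821
[477.80944413 -59.92751273 159.51411813]
159.81893266154492
[477.79829131 -59.90819039 159.81893266]
[471.67350159 -61.35550627  63.        ] [478.92765688 -57.08231886  72.        ]
-0.0017 -0.0192 0 0 0; 0.0003 -0.0192 0 0 0; 0.0023 -0.0192 0 0 0; 0.0043 -0.0187 0 0 0; 0.0062 -0.0183 0 0 0; 0.0081 -0.0174 0 0 0; 0.0099 -0.0166 0 0 0; 0.0115 -0.0154 0 0 0; 0.0131 -0.0141 0 0 0; 0.0145 -0.0127 0 0 0; 0.0158 -0.011 0 0 0; 0.0168 -0.0094 0 0 0
0.0177 -0.0076 0 0 0; 0.0184 -0.0056 0 0 0; 0.0189 -0.0038 0 0 0; 0.0192 -0.0017 0 0 0; 0.0193 0.0003 0 0 0; 0.0191 0.0023 0 0 0; 0.0188 0.0043 0 0 0; 0.0182 0.0062 0 0 0; 0.0175 0.0081 0 0 0; 0.0165 0.0099 0 0 0; 0.0154 0.0116 0 0 0; 0.0141 0.0131 0 0 0
0.0127 0.0145 0 0 0; 0.0111 0.0157 0 0 0; 0.0093 0.0169 0 0 0; 0.0076 0.0177 0 0 0; 0.0057 0.0184 0 0 0; 0.0037 0.0189 0 0 0; 0.0017 0.0192 0 0 0; -0.0003 0.0192 0 0 0; -0.0023 0.0191 0 0 0; -0.0043 0.0188 0 0 0; -0.0062 0.0182 0 0 0; -0.0081 0.0175 0 0 0
-0.0099 0.0165 0 0 0; -0.0115 0.0154 0 0 0; -0.0131 0.0142 0 0 0; -0.0145 0.0126 0 0 0; -0.0158 0.0111 0 0 0; -0.0168 0.0094 0 0 0; -0.0177 0.0075 0 0 0; -0.0184 0.0057 0 0 0; -0.0189 0.0037 0 0 0; -0.0192 0.0018 0 0 0; -0.0193 -0.0003 0 0 0; -0.0191 -0.0023 0 0 0
-0.0188 -0.0043 0 0 0; -0.0182 -0.0063 0 0 0; -0.0175 -0.0081 0 0 0; -0.0165 -0.0098 0 0 0; -0.0154 -0.0116 0 0 0; -0.0141 -0.0131 0 0 0; -0.0127 -0.0145 0 0 0; -0.0111 -0.0158 0 0 0; -0.0093 -0.0168 0 0 0; -0.0076 -0.0177 0 0 0; -0.0057 -0.0184 0 0 0; -0.0037 -0.0189 0 0 0
[677.68994733  69.810997  ]
```

>>> send_rows:
  moves: "-0.037 -0.015 0 0 0.7; -0.07 -0.025 0 0 0.7; -0.07 -0.025 0 0 0.7; -0.07 -0.025 0 0 0.7; -0.07 -0.025 0 0 0.7; -0.07 -0.025 0 0 0.7; -0.07 -0.025 0 0 0.7; -0.07 -0.025 0 0 0.7; -0.07 -0.025 0 0 0.7; -0.05 -0.02 0 0 0.7; 0 0 0 0 0.7; 0 0 0 0 0.7"

```text
t: 16.15
position: [676.9, 69.2, 199.9]
orientation: [-3.141, -0.004, 3.086]
ft_force: [-0.5, 0.3, -0.6]
gripper_width: 65.5
finger_force: 0.0
```

>>> send_rows:
  moves: "0 0 0.05 0 0.7; 0 0 0.08 0 0.7; 0 0 0.08 0 0.7; 0 0 0.043 0 0.7; 0 0 0 0 0.3; 0 0 0 0 0; 0 0 0 0 0; 0 0 0 0 0; 0 0 0 0 0; 0 0 0 0 0; 0 0 0 0 0; 0 0 0 0 0"

```text
t: 17.15
position: [678.1, 70.0, 128.1]
orientation: [3.142, 0.002, 3.087]
ft_force: [-1.2, -0.8, 3.4]
gripper_width: 25.6
finger_force: 30.0
```

>>> send_rows:
  moves: "-0.0017 -0.0192 0 0 0; 0.0003 -0.0192 0 0 0; 0.0023 -0.0192 0 0 0; 0.0043 -0.0187 0 0 0; 0.0062 -0.0183 0 0 0; 0.0081 -0.0174 0 0 0"

```text
t: 17.65
position: [670.8, 36.5, 128.1]
orientation: [3.14, 0.003, 3.087]
ft_force: [0.0, 2.6, 5.0]
gripper_width: 25.6
finger_force: 30.0
```

>>> send_rows:
  moves: "0.0099 -0.0166 0 0 0; 0.0115 -0.0154 0 0 0; 0.0131 -0.0141 0 0 0; 0.0145 -0.0127 0 0 0; 0.0158 -0.011 0 0 0; 0.0168 -0.0094 0 0 0"

```text
t: 18.15
position: [645.3, 14.0, 128.1]
orientation: [3.141, 0.004, 3.087]
ft_force: [3.1, 3.4, 5.3]
gripper_width: 25.6
finger_force: 30.0
```

>>> send_rows:
  moves: "0.0177 -0.0076 0 0 0; 0.0184 -0.0056 0 0 0; 0.0189 -0.0038 0 0 0; 0.0192 -0.0017 0 0 0; 0.0193 0.0003 0 0 0; 0.0191 0.0023 0 0 0"

```text
t: 18.65
position: [612.8, 10.4, 128.1]
orientation: [-3.141, 0.008, 3.087]
ft_force: [7.2, 1.7, 2.0]
gripper_width: 25.7
finger_force: 30.0
```

Forces are modest and the handle is following the circle. Continuing.

>>> send_rows:
  moves: "0.0188 0.0043 0 0 0; 0.0182 0.0062 0 0 0; 0.0175 0.0081 0 0 0; 0.0165 0.0099 0 0 0; 0.0154 0.0116 0 0 0; 0.0141 0.0131 0 0 0"

```text
t: 19.15
position: [583.6, 26.4, 128.1]
orientation: [-3.138, 0.007, 3.087]
ft_force: [7.1, -2.7, 1.7]
gripper_width: 25.2
finger_force: 30.0
```

>>> send_rows:
  moves: "0.0127 0.0145 0 0 0; 0.0111 0.0157 0 0 0; 0.0093 0.0169 0 0 0; 0.0076 0.0177 0 0 0; 0.0057 0.0184 0 0 0; 0.0037 0.0189 0 0 0"

```text
t: 19.65
position: [568.9, 56.7, 128.1]
orientation: [-3.136, 0.004, 3.086]
ft_force: [2.7, -5.0, 5.7]
gripper_width: 25.3
finger_force: 30.0
```

>>> send_rows:
  moves: "0.0017 0.0192 0 0 0; -0.0003 0.0192 0 0 0; -0.0023 0.0191 0 0 0; -0.0043 0.0188 0 0 0; -0.0062 0.0182 0 0 0; -0.0081 0.0175 0 0 0"

```text
t: 20.15
position: [575.1, 90.8, 128.1]
orientation: [-3.137, 0.0, 3.087]
ft_force: [-2.0, -3.7, 8.3]
gripper_width: 25.4
finger_force: 30.0
```

>>> send_rows:
  moves: "-0.0099 0.0165 0 0 0; -0.0115 0.0154 0 0 0; -0.0131 0.0142 0 0 0; -0.0145 0.0126 0 0 0; -0.0158 0.0111 0 0 0; -0.0168 0.0094 0 0 0"

```text
t: 20.65
position: [600.3, 114.4, 128.0]
orientation: [-3.139, -0.001, 3.087]
ft_force: [-2.9, -0.3, 9.7]
gripper_width: 25.7
finger_force: 30.0
```

>>> send_rows:
  moves: "-0.0177 0.0075 0 0 0; -0.0184 0.0057 0 0 0; -0.0189 0.0037 0 0 0; -0.0192 0.0018 0 0 0; -0.0193 -0.0003 0 0 0; -0.0191 -0.0023 0 0 0"

```text
t: 21.15
position: [634.5, 118.3, 128.1]
orientation: [-3.141, -0.001, 3.087]
ft_force: [-3.4, 1.3, 9.2]
gripper_width: 25.8
finger_force: 30.0
```

```bash
python3 arc.py 622.7 65 55.2 77 -4 15;python3 arc.py 622.7 65 55.2 17 -1.5 18
```

```text
-0.0126 -0.0026 0 0 0; -0.0123 -0.0036 0 0 0; -0.0121 -0.0043 0 0 0; -0.0117 -0.0052 0 0 0; -0.0114 -0.006 0 0 0; -0.0109 -0.0068 0 0 0; -0.0104 -0.0075 0 0 0; -0.0099 -0.0083 0 0 0; -0.0092 -0.0089 0 0 0; -0.0086 -0.0095 0 0 0; -0.008 -0.0101 0 0 0; -0.0072 -0.0106 0 0 0
-0.0064 -0.0111 0 0 0; -0.0057 -0.0116 0 0 0; -0.0048 -0.0119 0 0 0
[675.48802253  81.1389181 ]
-0.0016 -0.0045 0 0 0; -0.0015 -0.0046 0 0 0; -0.0013 -0.0046 0 0 0; -0.0013 -0.0047 0 0 0; -0.0011 -0.0047 0 0 0; -0.001 -0.0047 0 0 0; -0.0008 -0.0047 0 0 0; -0.0008 -0.0048 0 0 0; -0.0006 -0.0048 0 0 0; -0.0005 -0.0048 0 0 0; -0.0004 -0.0048 0 0 0; -0.0002 -0.0048 0 0 0
-0.0001 -0.0048 0 0 0; -0 -0.0048 0 0 0; 0.0001 -0.0048 0 0 0; 0.0003 -0.0048 0 0 0; 0.0004 -0.0048 0 0 0; 0.0005 -0.0048 0 0 0
[677.06138797  55.41462059]
```

>>> send_rows:
  moves: "-0.0126 -0.0026 0 0 0; -0.0123 -0.0036 0 0 0; -0.0121 -0.0043 0 0 0; -0.0117 -0.0052 0 0 0; -0.0114 -0.006 0 0 0; -0.0109 -0.0068 0 0 0; -0.0104 -0.0075 0 0 0; -0.0099 -0.0083 0 0 0; -0.0092 -0.0089 0 0 0; -0.0086 -0.0095 0 0 0; -0.008 -0.0101 0 0 0"

```text
t: 22.07
position: [669.1, 95.0, 128.1]
orientation: [3.141, 0.001, 3.087]
ft_force: [-0.0, 3.0, 7.4]
gripper_width: 25.7
finger_force: 30.0
```

>>> send_rows:
  moves: "-0.0072 -0.0106 0 0 0; -0.0064 -0.0111 0 0 0; -0.0057 -0.0116 0 0 0; -0.0048 -0.0119 0 0 0; 0 0 0 0 0"

```text
t: 22.48
position: [676.2, 79.8, 128.1]
orientation: [-3.141, 0.002, 3.087]
ft_force: [1.5, 1.2, 6.0]
gripper_width: 25.2
finger_force: 30.0
```

Now I feel for the forward stop in small steps.

>>> send_rows:
  moves: "-0.0016 -0.0045 0 0 0; -0.0015 -0.0046 0 0 0; -0.0013 -0.0046 0 0 0; -0.0013 -0.0047 0 0 0; 0 0 0 0 0"

```text
t: 22.9
position: [677.4, 74.7, 128.1]
orientation: [-3.141, 0.002, 3.087]
ft_force: [0.1, 1.8, 5.7]
gripper_width: 26.0
finger_force: 30.0
```

>>> send_rows:
  moves: "-0.0011 -0.0047 0 0 0; -0.001 -0.0047 0 0 0; 0 0 0 0 0"

```text
t: 23.15
position: [677.9, 71.9, 128.1]
orientation: [-3.141, 0.002, 3.087]
ft_force: [0.5, 0.9, 6.1]
gripper_width: 25.1
finger_force: 30.0
```

>>> send_rows:
  moves: "-0.0008 -0.0047 0 0 0; -0.0008 -0.0048 0 0 0; 0 0 0 0 0"

```text
t: 23.4
position: [678.2, 69.0, 128.1]
orientation: [-3.141, 0.002, 3.087]
ft_force: [0.8, 1.8, 6.7]
gripper_width: 25.7
finger_force: 30.0
```

>>> send_rows:
  moves: "-0.0006 -0.0048 0 0 0; -0.0005 -0.0048 0 0 0; 0 0 0 0 0"

```text
t: 23.65
position: [678.3, 66.4, 128.1]
orientation: [-3.142, 0.002, 3.087]
ft_force: [1.7, 3.0, 5.2]
gripper_width: 25.8
finger_force: 30.0
```

>>> send_rows:
  moves: "-0.0004 -0.0048 0 0 0; 0 0 0 0 0"

```text
t: 23.82
position: [678.4, 65.5, 128.1]
orientation: [3.141, 0.002, 3.087]
ft_force: [0.7, 3.6, 6.1]
gripper_width: 25.6
finger_force: 30.0
```

>>> send_rows:
  moves: "-0.0002 -0.0048 0 0 0; 0 0 0 0 0"

```text
t: 23.98
position: [678.4, 64.7, 128.1]
orientation: [3.14, 0.002, 3.087]
ft_force: [0.1, 5.1, 5.9]
gripper_width: 25.5
finger_force: 30.0
```

>>> send_rows:
  moves: "-0.0001 -0.0048 0 0 0; 0 -0.0048 0 0 0; 0 0 0 0 0; 0 0 0 0 0"

```text
t: 24.32
position: [678.4, 63.0, 128.1]
orientation: [3.138, 0.003, 3.088]
ft_force: [2.0, 7.0, 5.5]
gripper_width: 25.2
finger_force: 30.0
```

>>> send_rows:
  moves: "0.0001 -0.0048 0 0 0; 0.0003 -0.0048 0 0 0; 0 0 0 0 0; 0 0 0 0 0"

```text
t: 24.65
position: [678.3, 61.4, 128.1]
orientation: [3.136, 0.003, 3.088]
ft_force: [1.5, 10.0, 5.0]
gripper_width: 25.8
finger_force: 30.0
```

>>> send_rows:
  moves: "0.0003 -0.0048 0 0 0; 0.0004 -0.0024 0 0 0; 0 0 0 0 0; 0 0 0 0 0; 0 0 0 0 0"

```text
t: 25.07
position: [678.2, 60.5, 128.1]
orientation: [3.135, 0.004, 3.089]
ft_force: [3.2, 12.5, 5.0]
gripper_width: 25.7
finger_force: 30.0
```

The wheel is on the forward stop with 12.5 N static. I back off a little, release and lift, then check.

>>> send_rows:
  moves: "0 0.0048 0 0 0; 0 0.0048 0 0 0; 0 0 0 0 0.7; 0 0 0 0 0.7; 0 0 0 0 0.7; 0 0 0 0 0.7; 0 0 0 0 0.7; 0 0 0 0 0.7; 0 0 0 0 0.7"

```text
t: 25.82
position: [676.6, 58.6, 126.2]
orientation: [-3.141, -0.001, 3.087]
ft_force: [0.8, -0.7, -0.7]
gripper_width: 65.2
finger_force: 0.0
```

>>> send_rows:
  moves: "0 0 -0.04 0 0.7; 0 0 -0.08 0 0.7; 0 0 -0.08 0 0.7; 0 0 -0.08 0 0.7; 0.03 0.03 0 0 0.7; 0.08 0.08 0 0 0.7; 0.08 0.08 0 0 0.7; 0.08 0.08 0 0 0.7; 0.08 0.08 0 0 0.7; 0.08 0.08 0 0 0.7; 0 0 0 0 0.7; 0 0 0 0 0.7"

```text
t: 26.82
position: [553.6, 196.5, 210.9]
orientation: [-3.141, -0.0, 3.091]
ft_force: [0.7, 0.3, -0.2]
gripper_width: 65.5
finger_force: 0.0
```

```bash
python3 - <<'E'
from h import *
m,p,d=save('wrist','w5'); s=r.get_state(); print(s['t'],s['position'],s['ft_force'],s['gripper_width'])
m,p,d=save('top','t5')
z=load('t5');C=cloud(z);X,Y,Z=C[...,0],C[...,1],C[...,2]
hh=(Z>155)&(Z<176)&(np.hypot(X-623,Y-65)<75)&(p.max(2)<90); print('handle',hh.sum(),C[hh].mean(0))
z=load('w5');C=cloud(z)
h=cv2.cvtColor(z['p'],cv2.COLOR_RGB2HSV); f=(h[...,0]>5)&(h[...,0]<22)&(h[...,1]>110)&(h[...,2]>60)&(abs(C[...,2]-57)<12)&(abs(C[...,0]-485)<25)
vv,uu=np.nonzero(f); P=np.array([plane(z,u,v,56)[:2] for v,u in zip(vv,uu)],np.float32); print(f.sum(),cv2.boxPoints(cv2.minAreaRect(P)).round(1).tolist()) if f.sum() else 0
a=load('t5')['p'][130:265,180:325,::-1]; cv2.imwrite('pics/crop5.png',np.clip(cv2.resize(a,(500,500),interpolation=cv2.INTER_CUBIC)*1.6,0,255).astype(np.uint8))
E
```

```text
26.8667 [554.64890557 195.45983103 210.99299718] [ 0.80451048 -0.74822693  0.32697168] 66.10746923767482
handle 84 [676.48010339  65.5820753  169.50151949]
3839 [[466.79998779296875, -53.5], [488.1000061035156, -54.70000076293945], [497.3999938964844, 117.5999984741211], [476.1000061035156, 118.69999694824219]]
```

View pics/crop5.png

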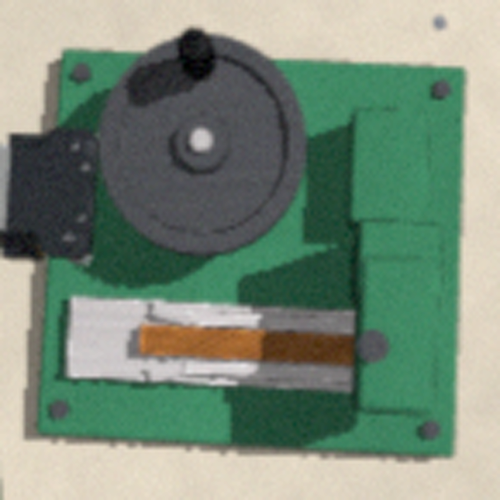

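The handle is at the +x side and the fan is still seated. The tail reads 2 mm off the previous view, so I check it against the bed's end as a reference.

```bash
python3 - <<'E'
from h import *
def edges(n):
    z=load(n);p=z['p'];h=cv2.cvtColor(p,cv2.COLOR_RGB2HSV)
    T=[];B=[]
    for o in (-3,0,3):   # walk along fan centreline from y=60 to y=190
        lab=[]
        for y in np.arange(90,190,.25):
            x=488.3+(y-155)*.0525+o
            def px(hh):
                Rw=Rm(z['R']).T; rv=cv2.Rodrigues(Rw)[0]; t=-Rw@z['eye']
                return cv2.projectPoints(np.array([[x,y,hh]],float),rv,t,z['K'],z['dist'])[0][0,0]
            def samp(hh):
                u=px(hh); return cv2.getRectSubPix(p,(1,1),(float(u[0]),float(u[1])))[0,0].astype(float)
            a=samp(56.);b=samp(40.); lab.append((y,a[0]-a[2],b[1]-b[0]))
        L=np.array(lab); 
        T.append(L[L[:,1]>35][:,0].max()); g=L[(L[:,0]>150)&(L[:,2]>15)]; B.append(g[0,0] if len(g) else np.nan)
    print(n,'tail',T,'bedend',B)
for n in('top0','w1','t4','w4','t5','w5'): edges(n)
E
```

```text
top0 tail [np.float64(158.75), np.float64(158.75), np.float64(158.5)] bedend [np.float64(182.0), np.float64(181.25), np.float64(181.25)]
w1 tail [np.float64(156.0), np.float64(155.75), np.float64(155.5)] bedend [np.float64(175.75), np.float64(175.75), np.float64(175.5)]
t4 tail [np.float64(92.25), np.float64(92.0), np.float64(91.75)] bedend [nan, nan, nan]
w4 tail [np.float64(116.25), np.float64(116.25), np.float64(116.0)] bedend [np.float64(176.0), np.float64(175.75), np.float64(175.75)]
t5 tail [np.float64(119.0), np.float64(119.0), np.float64(118.75)] bedend [np.float64(181.75), np.float64(181.5), np.float64(181.0)]
w5 tail [np.float64(118.0), np.float64(117.75), np.float64(117.75)] bedend [np.float64(176.5), np.float64(176.75), np.float64(176.5)]
```

The fixed top camera gives 39.75 mm of fan travel since the start, against 39.6 mm measured right after the push, so the fan hasn't moved. The arm is clear of everything, so I hand in the job.

```bash
python3 -c "
from bench import r
print(r.sign_off())"
```

```text
the job is handed in; nothing more can be done
None
```

I wound the wheel to its back stop, pushed the fan home, turned one full revolution clockwise to the forward stop and handed the job in clear of everything (about 27 s, verdict not shown); the home push briefly reached 23 N (limit 25), and I inferred the rivet drive from the full stroke rather than measuring it.

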